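# Gauge a baren ball and hold it ready over the open baren

### The arm

A 6-joint arm with a two-finger parallel gripper is mounted at the origin on the work surface. World frame = base frame: x ahead of the robot, y to its left, z up, the work surface at z = 0. Lengths are in m, angles in rad, forces in N, time in s.
With the tool pointing down it reaches from about 0.35 to 0.975 m from the base axis. Payload 4.9 kg.
Tool frame: the origin (TCP) lies on the centre line of the jaws, within the pads' length; the fingertips stand manip.tip_reach ahead of it and the grasp point (between the pads) is the TCP (manip.tip_reach is the distance from the TCP to the fingertips, in m); z points along the fingers, y is the line along which they close (so a half turn about z gives the same grasp; the last joint's range is limited). The gripper opens to 85 mm and grips with 20 to 120 N. Pads are 22 mm wide; open, the fingers measure 114 mm over their backs; the gripper's body (76 mm by 85 mm) begins 54 mm behind the grasp point. The pads swing forward as they close: fully open they stand 13 mm farther back than shut.
Start: joints at [-1.44, 0.053, 1.613, -0, 1.476, -0.119], TCP at [0.155, -0.606, 0.25] pointing down, gripper open.
Joint ranges: [-3.01, 3.01], [-1.01, 2.22], [0.06, 2.58], [-1.02, 4.17], [0.09, 2.62], [-3.14, 3.14]. Speed limits (rad/s): [2.57, 2.57, 3.14, 3.14, 3.14, 3.14].

### API

Orientations are given as a unit quaternion [w, x, y, z].
In Python, from plant import manip gives the robot as it stands. The module is installed in compiled form; this text tells all that it offers.
- The arm moves only by the tool move_arm, never from a script. Its argument "rows" is a list of rows, each a list of 7 numbers: the shift along the tool's x, y, z in cm, then the turn, a rotation vector about the tool's x, y, z in degrees, then the opening, from -1 (shut) to 1 (fully open). In form: [[tx, ty, tz, ax, ay, az, jaw], ...]. A call has 1 to 20 rows; each row shifts and turns the commanded pose from where the row before left it, along the tool's axes as they then stand; what a row does not reach is not made up. A row lasts 1/12 s, in which the tool goes at most 41.7 mm and 7.16 degrees, less where a joint would pass 70% of its speed; a pose out of reach is approached as far as the arm can. A call is refused whole if a number of a shift passes 4.17 or a number of a turn 7.16, either way. A call with a gripper value outside its range is refused whole. The fingers move at their own pace and stop on an object; the grip force is fixed at half the most. Time passes only in rows, so rows that do not move let the fingers close. It gives the time, the measured TCP pose, the force, the opening and the grip force at its end, in the units of the state.
- manip.state(): the state, without advancing time (a new reading comes with each control period).
- manip.grab_frame(name): name is "scene" or "top" or "wrist"; returns a dict with "img" (480x640x3 uint8, blue, green, red), "mtx" (3x3 intrinsics, pixels), "R" (3x3) and "t" (3): a world point X has camera coordinates R X + t. Camera axes: x right, y down, z forward; pixel columns grow to the right and rows downward; lengths in m; the calibration is good to about 2 mm. The wrist camera is an equidistant fisheye: a pixel r from the principal point sees the ray r / f radians off the axis. A picture is of the moment at which its call begins. There is no depth.
- manip.job_done(): hands the job in; it is judged then, once.
The state is a dict: "time": time; "joint_pos": joint angles; "joint_vel": joint speeds; "joint_efforts": joint torques, N m; "tool_pos": TCP position; "tool_rot": TCP orientation; "contact_force": force on the tool from outside, world axes, zero at the start; "ft_torque": the same for the moment, N m; "gripper_width": opening from 0.0 (shut) to 1.0 (fully open); "grasp_force": force on a finger pad.
Only numpy, scipy, OpenCV 4.12 (cv2) and the standard library are available. Lean on these libraries where they do the work, as an engineer would, in place of code of your own. Each camera call takes 0.05 s, during which the arm holds its last target. There are 200 camera calls.

### The job

Gauge the baren's loose steel ball: gently press the height gauge's black button until the foot rests firmly on the ball in the wooden tray for a moment, then let it spring fully up. Take the tray by its upright grip, bring it out from beneath the foot without tipping it, so that the ball stays untouched in its shallow pocket, and carry it to the open baren (the one showing its ring of balls), leaving everything else where it is. Finish while holding the tray level and still, with its pocket centred over the open baren and its underside about 10 cm above the bench.

Things in the scene. Friction and masses are not known exactly. Their poses are not given: they have to be found in the camera images.
- gauge: Height gauge, fixed. Steel base plate 12 mm thick, 100 mm wide, from own x = -100 to +85 mm; grey column 22 x 30 mm centred at own x = +71 mm, 112 mm high, with a grey arm 28 mm wide reaching over the foot to own x = -18 mm, 80 to 100 mm above the bench. Origin: on the bench on the vertical foot axis; own -x points out of the open front, roughly to the robot; sides (own +-y) open too.
- gauge_foot (a joint): Travel of the gauge's sprung foot in m: 0 = fully up, grows as the button is pressed down, stop at 0.028. With the tray resting on the base, the foot meets the ball at 0.021. The spring pushes back with 2.4 N at the top and 4.9 N at 0.021 and lifts the foot again when let go.
- gauge_button (a point): Centre of the top face of the gauge's black push button, a disc 32 mm across and 8 mm thick on the spindle, 134 mm above the bench when up; it moves down with the foot. Own z up.
- tray: Wooden paddle tray, 160 x 60 x 8 mm, 110 to 210 g, lying on the gauge's base plate, pocket end under the foot. Origin: underside, below the pocket centre (12 mm above the bench at the start); own z up; plate from own x = -130 mm (grip end, towards the gauge's front) to +30 mm, +-30 mm in y. Round pocket 34 mm across, 3 mm deep.
- tray_pocket (a point): Point on the pocket's axis, 17 mm above the tray's underside: where the centre of the ball is when it lies in the middle of the pocket.
- tray_grip (a point): Middle of the tray's upright wooden grip block, 24 mm (tray x) x 32 mm (tray y) and rising 38 mm above the plate (46 mm above the tray's underside); this point is 105 mm from the pocket axis in tray -x, and 30 mm above the underside.
- ball_center (a point): Centre of the loose steel ball, 24 mm diameter, 55 g, lying free in the tray's pocket (up to 5 mm of play to each side); its top is 41 mm above the bench at the start, 21 mm below the raised foot. It rolls easily and can hop out if the pocket is swung or stopped faster than about 0.15 m/s.
- ball: The same ball as a body (its axes turn as it rolls).
- open_baren: Open ball-bearing baren lying loose on the bench face up: round aluminium dish 112 mm across with a 22 mm high rim, a black hub and a ring of steel balls with one missing, highest point 33 mm above the bench, 350 g. Origin: centre of its underside. Not to be moved.
- baren_center (a point): Centre of the open baren's top, 26 mm above the bench.
- closed_baren: Closed baren: pale plain disc 112 mm across and 14 mm thick with a rope-like cork grip over it, 31 mm high, loose. Origin: centre of its underside. It and the open baren swap places from start to start. Leave alone.
- gouge: Carving gouge lying on the bench, wooden handle 18 mm thick, about 155 mm long in all. Origin under its middle. Leave alone.
- bench_broom: Small hand broom lying on the bench, about 190 mm long and 100 mm wide, 22 mm high. Origin under its middle. Leave alone.
- pigment_dish: White bowl 90 mm across, 35 mm high, beyond the work area. Leave alone.
- pigment_cup: Clear cup 64 mm across, 55 mm high, beyond the work area. Leave alone.
- water_bottle: Clear bottle 64 mm across, 200 mm high, beyond the barens. Origin under its centre. Leave alone.
- ink_bottle: Black bottle 44 mm across, 130 mm high, to the right of the barens. Origin under its centre. Leave alone.
Not all that is in view belongs to the job. Leave any green or turquoise look-alike of the tray alone.

How it is judged:
By the outcome, as a careful person would: the job done as asked, in the order asked, and still so for the second after the job is handed in, while the arm keeps its last pose, push and grip.
It also fails if it takes over 64 s, if anything falls off the work surface, if the arm or the gripper's body presses on something with over 40 N, if the wrist force passes 120 N, or if a joint passes its speed limit or range.

## Working session

There is one attempt and no reset: what is moved stays moved. The work goes in short steps, Python scripts to look and compute and a tool call to move; the robot and the scene stay as the last step left them, time stands still between calls to the robot, and variables do not carry over. Pictures are saved under pics/ and viewed, at most 12 in all, crops included, and the job is handed in when it is done.

Besides the shell and the picture viewer there is one more tool, called by a JSON object that holds its "method" and its "body", one argument or row to a line. move_arm: Moves the arm, as the interface text tells. Its arguments: {"type":"object","properties":{"rows":{"type":"array","items":{"type":"array","items":{"type":"number"}}}},"required":["rows"]}

```bash
mkdir -p pics; cat > h.py <<'E'
import numpy as np, cv2
from plant import manip
def ray(f,u,v):
    d=np.linalg.inv(f["mtx"])@[u,v,1.]; R=np.array(f["R"]); return -R.T@np.array(f["t"]), R.T@d
def onplane(f,u,v,z):
    c,d=ray(f,u,v); return c+d*(z-c[2])/d[2]
def proj(f,X):
    p=f["mtx"]@(np.array(f["R"])@np.array(X)+np.array(f["t"])); return p[:2]/p[2]
E
python3 - <<'E'
from h import *
import pickle
s=manip.state();print(s, manip.tip_reach)
F={n:manip.grab_frame(n) for n in("scene","top")}
pickle.dump(F,open("f0.pkl","wb"))
for n in F: cv2.imwrite(f"pics/{n}0.png",F[n]["img"]); print(n,F[n]["mtx"],F[n]["R"],F[n]["t"])
E
```

```text
{'time': 0.0, 'joint_pos': array([-1.43997987e+00,  5.33866510e-02,  1.61433445e+00, -3.68563547e-06,
        1.47597734e+00, -1.19010708e-01]), 'joint_vel': array([-2.62316634e-03, -7.54650710e-05, -2.17174981e-03, -3.87342572e-05,
        6.71407998e-04, -4.78846115e-04]), 'joint_efforts': array([ 2.10909377e-03, -3.93682981e+01, -3.70174456e+01, -3.07153812e-05,
        7.13113637e-03,  2.92132905e-07]), 'tool_pos': array([ 0.15443766, -0.60500484,  0.24902034]), 'tool_rot': array([-1.05286551e-03,  9.92207865e-01,  1.24589098e-01, -8.04939478e-06]), 'contact_force': array([0.26128563, 0.81361894, 0.09028944]), 'ft_torque': array([-0.04503259,  0.03355728, -0.01463377]), 'grasp_force': 0.0, 'gripper_width': 1.0025026346362897} 0.019
scene [[615.68587375   0.         319.57686702]
 [  0.         615.68587375 244.45612721]
 [  0.           0.           1.        ]] [[-0.61097982  0.79163853 -0.00347897]
 [ 0.63986384  0.49124429 -0.59097658]
 [-0.4661308  -0.36330083 -0.80668122]] [ 0.22340628 -0.3285819   2.31560746]
top [[452.47449166   0.         317.75869419]
 [  0.         452.47449166 239.39409606]
 [  0.           0.           1.        ]] [[-0.01550914 -0.99969921 -0.01899866]
 [-0.99059666  0.01794553 -0.13563262]
 [ 0.13593276  0.01671646 -0.99057703]] [0.1269353  0.5567286  1.19049032]
```

View pics/top0.png

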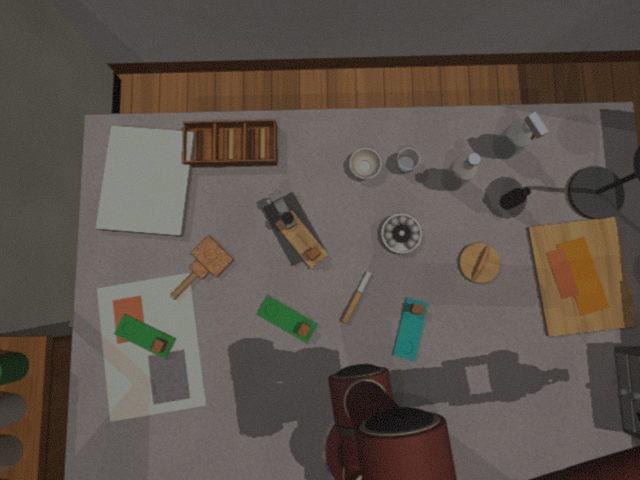

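View pics/scene0.png

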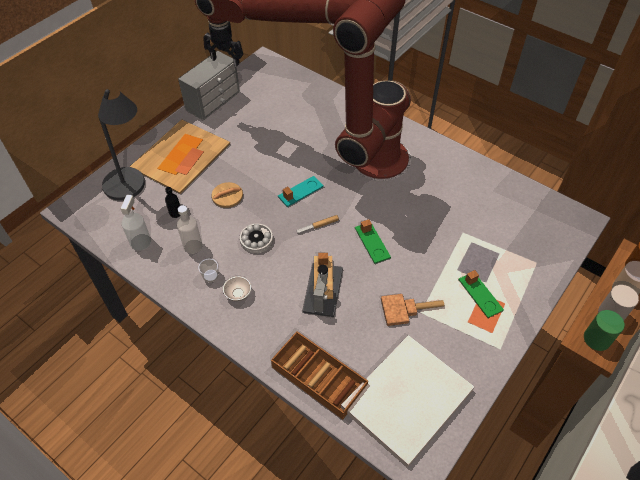

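The gauge with the wooden tray is at about (292,230) in top and (323,280) in scene. The open baren, with its ring of balls, is at top (401,234) and scene (256,237). The candidates for the tray are wooden (300,235), green (288,318), green (145,335) and turquoise (410,328). Only the wooden one lies on the gauge's base. I'll confirm with one enlarged crop.

```bash
python3 - <<'E'
from h import *
import pickle
F=pickle.load(open("f0.pkl","rb"))
t=F["top"]["img"][185:275,250:340]; s=F["scene"]["img"][240:330,280:370]
r=lambda a:cv2.convertScaleAbs(cv2.resize(a,(400,400),interpolation=cv2.INTER_CUBIC),alpha=1.6)
b=[cv2.resize(x,(400,200)) for x in ()]
cv2.imwrite("pics/crop0.png",np.hstack([r(t),r(s)]))
for n,(u,v) in {"top":(401,233.5),"scene":(256.5,237)}.items(): print(n,onplane(F[n],u,v,.026))
E
```

```text
top [ 0.57276322 -0.11073309  0.026     ]
scene [ 0.57770803 -0.10318425  0.026     ]
```

View pics/crop0.png

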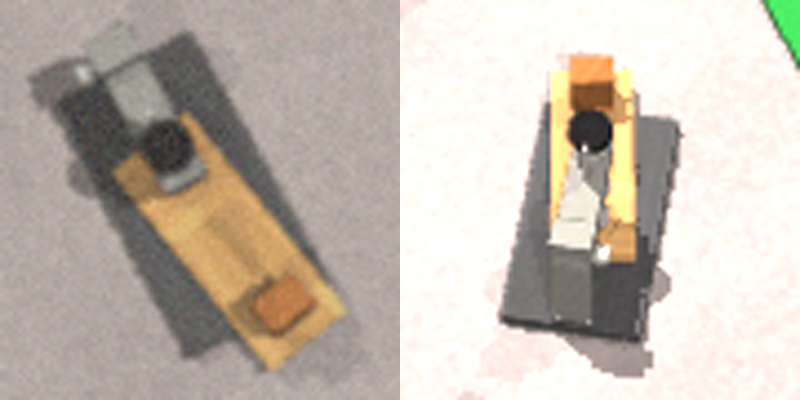

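The crop confirms the wooden tray on the steel gauge. The black button is at top (288,217) and scene (323,270). The grip's top face is at top (313.5,253.5) and scene (323,255.5).

```bash
python3 - <<'E'
from h import *
import pickle
F=pickle.load(open("f0.pkl","rb"))
P={"button":(.134,(287.6,217),(322.5,269.5)),"grip":(.058,(313.6,253.7),(322.7,255.3)),"baren":(.026,(401,233.5),(256.5,237))}
for n,(z,a,b) in P.items():
    print(n,onplane(F["top"],*a,z),onplane(F["scene"],*b,z))
    A=[];y=[]
    for f,p in((F["top"],a),(F["scene"],b)):
        c,d=ray(f,*p); d/=np.linalg.norm(d); M=np.eye(3)-np.outer(d,d); A.append(M);y.append(M@c)
    print("  tri",np.linalg.lstsq(np.vstack(A),np.hstack(y),rcond=None)[0])
w=manip.grab_frame("wrist"); print(w["mtx"],w["R"],w["t"], -np.array(w["R"]).T@w["t"])
E
```

```text
button [0.6042423  0.19126566 0.134     ] [0.60459609 0.19612532 0.134     ]
  tri [0.60380416 0.19312144 0.13057326]
grip [0.51792834 0.12892016 0.058     ] [0.52010029 0.13213333 0.058     ]
  tri [0.51799249 0.12962489 0.05354899]
baren [ 0.57276322 -0.11073309  0.026     ] [ 0.57770803 -0.10318425  0.026     ]
  tri [ 0.57323169 -0.1107597   0.01584197]
[[371.64829954   0.         311.66409467]
 [  0.         371.64829954 234.42239778]
 [  0.           0.           1.        ]] [[ 0.24677071 -0.96907104 -0.00235293]
 [-0.91675723 -0.23423478  0.32355872]
 [-0.31410252 -0.07768774 -0.94620517]] [-0.62369359 -0.04236932  0.38123048] [ 0.23481239 -0.58471083  0.37296371]
```

{"method": "move_arm", "body": {
  "rows": [
    [0,0,0,0,0,-7,-1],
    [0,0,0,0,0,-7,-1],
    [0,0,0,0,0,-7,-1],
    [0,0,0,0,0,-7,-1],
    [0,0,0,0,0,-7,-1],
    [0,0,0,0,0,-7,-1],
    [0,0,0,0,0,-7,-1],
    [0,0,0,0,0,-7,-1],
    [0,0,0,0,0,-7,-1],
    [0,0,0,0,0,-7,-1],
    [0,0,0,0,0,-7,-1],
    [0,0,0,0,0,-7,-1],
    [0,0,0,0,0,-7,-1],
    [0,0,0,0,0,-7,-1],
    [0,0,0,0,0,-7,-1],
    [0,0,0,0,0,-7,-1]
  ]
}}

```text
time: 1.48
tool_pos: [0.1545, -0.6053, 0.2498]
tool_rot: [-0.0, 0.449, 0.894, 0.0]
contact_force: [-0.0, 0.7, 0.2]
gripper_width: -0.004
grasp_force: 0.0
```

{"method": "move_arm", "body": {
  "rows": [
    [1.45,3.2,0,0,0,0,-1],
    [1.45,3.2,0,0,0,0,-1],
    [1.45,3.2,0,0,0,0,-1],
    [1.45,3.2,0,0,0,0,-1],
    [1.45,3.2,0,0,0,0,-1],
    [1.45,3.2,0,0,0,0,-1],
    [1.45,3.2,0,0,0,0,-1],
    [1.45,3.2,0,0,0,0,-1],
    [1.45,3.2,0,0,0,0,-1],
    [1.45,3.2,0,0,0,0,-1],
    [1.45,3.2,0,0,0,0,-1],
    [1.45,3.2,0,0,0,0,-1],
    [1.45,3.2,0,0,0,0,-1]
  ]
}}

```text
time: 2.57
tool_pos: [0.3784, -0.2056, 0.2501]
tool_rot: [0.0, 0.452, 0.892, -0.0]
contact_force: [1.0, -0.7, 0.2]
gripper_width: -0.002
grasp_force: 0.0
```

```bash
python3 - <<'E'
from h import *
import pickle
w=manip.grab_frame("wrist"); pickle.dump(w,open("w1.pkl","wb")); cv2.imwrite("pics/w1.png",w["img"])
E
```

{"method": "move_arm", "body": {
  "rows": [
    [1.45,3.2,0,0,0,0,-1],
    [1.45,3.2,0,0,0,0,-1],
    [1.45,3.2,0,0,0,0,-1],
    [1.45,3.2,0,0,0,0,-1],
    [1.45,3.2,0,0,0,0,-1],
    [1.45,3.2,0,0,0,0,-1],
    [1.45,3.2,0,0,0,0,-1],
    [1.45,3.2,0,0,0,0,-1],
    [1.45,3.2,0,0,0,0,-1],
    [1.45,3.2,0,0,0,0,-1],
    [1.45,3.2,0,0,0,0,-1],
    [0,0,0,0,0,0,-1],
    [0,0,0,0,0,0,-1]
  ]
}}

```text
time: 3.7
tool_pos: [0.5674, 0.1307, 0.2495]
tool_rot: [-0.001, 0.45, 0.893, -0.001]
contact_force: [-0.1, -0.5, -0.4]
gripper_width: -0.003
grasp_force: 0.0
```

```bash
python3 - <<'E'
from h import *
import pickle
w=manip.grab_frame("wrist"); pickle.dump(w,open("w2.pkl","wb")); cv2.imwrite("pics/w2.png",cv2.convertScaleAbs(w["img"],alpha=1.5))
s=manip.state(); print(s["tool_pos"],s["tool_rot"])
E
```

```text
[0.56708982 0.12971552 0.24961706] [-5.06872012e-04  4.51086434e-01  8.92479918e-01 -6.07211518e-04]
```

View pics/w2.png

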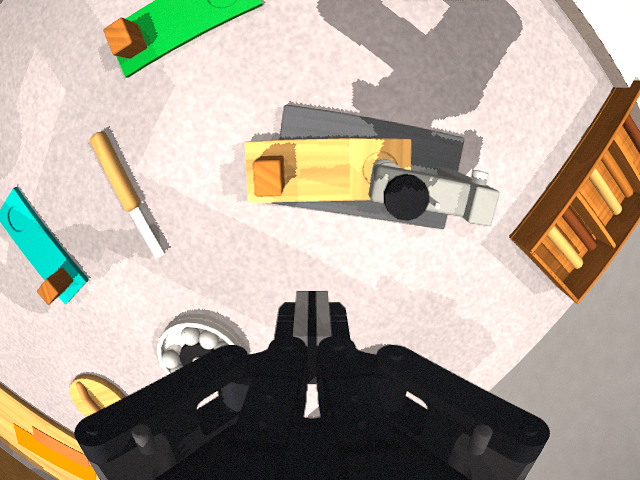

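View pics/w1.png

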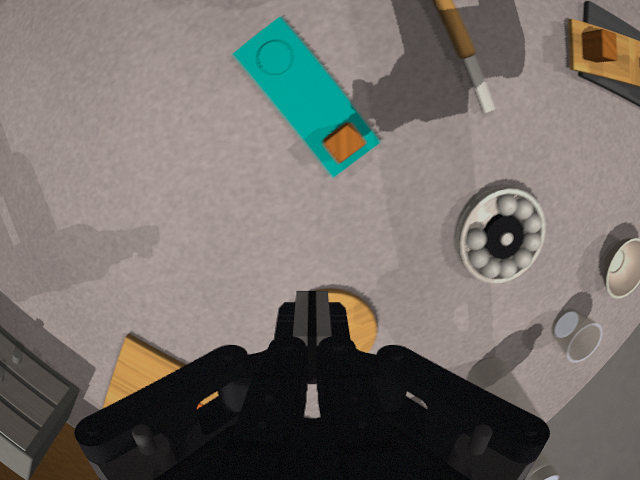

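w2 shows the button at (406,197), the grip block at (267,177), and the tray edges at y≈140 and 202. w1 shows the open baren's rim ellipse at about (503,236).

```bash
cat >> h.py <<'E'
def fray(f,u,v):
    K=f["mtx"]; p=np.array([(u-K[0,2])/K[0,0],(v-K[1,2])/K[1,1]]); r=np.hypot(*p)
    d=np.array([*(p/max(r,1e-9)*np.sin(r)),np.cos(r)]); R=np.array(f["R"]); return -R.T@np.array(f["t"]), R.T@d
def fplane(f,u,v,z):
    c,d=fray(f,u,v); return c+d*(z-c[2])/d[2]
E
python3 - <<'E'
from h import *
import pickle
from scipy.optimize import least_squares
w=pickle.load(open("w2.pkl","rb")); w1=pickle.load(open("w1.pkl","rb"))
img=w["img"]; hsv=cv2.cvtColor(img,cv2.COLOR_BGR2HSV)
def circ(f,pts,z):
    P=np.array([fplane(f,*p,z)[:2] for p in pts])
    s=least_squares(lambda q:np.hypot(P[:,0]-q[0],P[:,1]-q[1])-q[2],[*P.mean(0),.03],loss="soft_l1",f_scale=.001).x; return s
def big(m,roi):
    k=np.zeros_like(m);x0,y0,x1,y1=roi;k[y0:y1,x0:x1]=m[y0:y1,x0:x1]
    return max(cv2.findContours(k,0,1)[0],key=cv2.contourArea).reshape(-1,2)
c=big((img.max(2)<38).astype(np.uint8),(375,165,440,225)); b=circ(w,cv2.convexHull(c).reshape(-1,2),.134)
print("button",b, cv2.boundingRect(c))
# tray: wooden mask, plate outline
wood=((hsv[...,0]>8)&(hsv[...,0]<28)&(hsv[...,1]>90)&(hsv[...,2]>70)).astype(np.uint8)
c=big(wood,(235,125,420,215)); print("wood",cv2.boundingRect(c))
# grip top: darker orange
g=((hsv[...,0]<17)&(hsv[...,1]>150)).astype(np.uint8); c=big(g,(245,145,295,205)); print("grip blob",cv2.boundingRect(c),cv2.minAreaRect(c))
for p in ((246,142),(248,202),(411,139)): print("tray corner",p,fplane(w,*p,.020))
# baren rim outline in w1: bright ring
i1=w1["img"]; h1=cv2.cvtColor(i1,cv2.COLOR_BGR2HSV)
from numpy import hypot
m=(i1.min(2)>0).astype(np.uint8)
cv2.imwrite("pics/c3.png",np.hstack([cv2.resize(img[135:215,235:315],(400,400),interpolation=cv2.INTER_CUBIC),cv2.resize(i1[180:290,448:558],(400,400),interpolation=cv2.INTER_CUBIC)]))
E
```

```text
button [0.60093472 0.19117204 0.0158356 ] (384, 174, 45, 46)
wood (245, 138, 167, 65)
grip blob (253, 154, 33, 43) ((268.92401123046875, 175.05661010742188), (41.836830139160156, 32.11344528198242), 86.98721313476562)
tray corner (246, 142) [0.48282207 0.13838532 0.02      ]
tray corner (248, 202) [0.51782862 0.0905693  0.02      ]
tray corner (411, 139) [0.60772269 0.23578664 0.02      ]
```

View pics/c3.png

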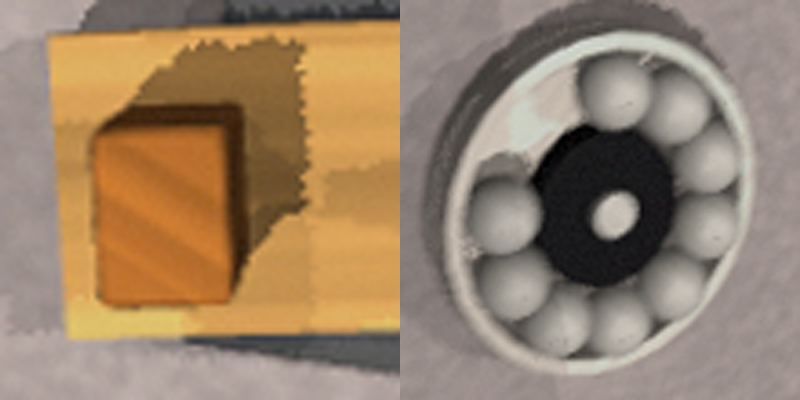

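```bash
python3 - <<'E'
from h import *
import pickle
from scipy.optimize import least_squares
w=pickle.load(open("w2.pkl","rb")); w1=pickle.load(open("w1.pkl","rb"));F=pickle.load(open("f0.pkl","rb"))
G=np.array([fplane(w,235+(x)/5-.4,135+y/5-.4,.058) for x,y in((97,130),(225,125),(230,302),(100,305))])
print(G.mean(0)); e=[G[(i+1)%4]-G[i] for i in range(4)]; print([np.linalg.norm(a)*1e3 for a in e],[np.degrees(np.arctan2(a[1],a[0])) for a in e])
pts=[(752,160),(735,90),(690,48),(625,33),(560,50),(447,230),(455,285),(500,345),(570,375),(640,360),(720,280)]
P=np.array([fplane(w1,448+(x-400)/3.636-.4,180+y/3.636-.4,.022)[:2] for x,y in pts])
print(least_squares(lambda q:np.hypot(P[:,0]-q[0],P[:,1]-q[1])-q[2],[*P.mean(0),.056]).x)
# top/scene rim ellipse fits
for n,(u,v) in {"top":(401,233.5),"scene":(256.5,237)}.items():
    f=F[n]; i=f["img"][int(v)-28:int(v)+28,int(u)-28:int(u)+28]; g=cv2.cvtColor(i,cv2.COLOR_BGR2GRAY)
    print(n,onplane(f,u,v,.022))
# tray direction from plate long edges in w2, z=.020
for a,b in(((252,141.5),(405,138.5)),((252,201.5),(360,197)),):
    d=fplane(w,*b,.02)-fplane(w,*a,.02); print("edge",np.degrees(np.arctan2(d[1],d[0])))
E
```

```text
[0.51935149 0.12979678 0.058     ]
[np.float64(22.09963195476319), np.float64(31.060724982100297), np.float64(22.920146024583293), np.float64(30.903103176632037)] [np.float64(37.77664027616992), np.float64(-53.051892143748574), np.float64(-142.67442346371942), np.float64(125.42329518862385)]
[ 0.57379673 -0.11138944  0.05505621]
top [ 0.57335168 -0.11140801  0.022     ]
scene [ 0.57564947 -0.10543836  0.022     ]
edge 38.031718889841365
edge 38.86722893349563
```

{"method": "move_arm", "body": {
  "rows": [
    [0.72,1.6,0,0,0,0,-1],
    [0.72,1.6,0,0,0,0,-1],
    [0.72,1.6,0,0,0,0,-1],
    [0.72,1.6,2,0,0,0,-1],
    [0,0,2,0,0,0,-1],
    [0,0,2,0,0,0,-1],
    [0,0,1.5,0,0,0,-1],
    [0,0,1,0,0,0,-1],
    [0,0,0.5,0,0,0,-1],
    [0,0,0,0,0,0,-1],
    [0,0,0,0,0,0,-1]
  ]
}}

```text
time: 4.67
tool_pos: [0.6022, 0.1904, 0.1611]
tool_rot: [0.0, 0.452, 0.892, 0.0]
contact_force: [-0.1, 0.3, 0.8]
gripper_width: 0.002
grasp_force: 0.0
```

```bash
python3 - <<'E'
from h import *
w=manip.grab_frame("wrist"); i=w["img"][120:420,160:460]
cv2.imwrite("pics/w4.png",cv2.convertScaleAbs(cv2.resize(i,(600,600)),alpha=1.8))
s=manip.state(); print(s["tool_pos"],s["tool_rot"],s["contact_force"], s["time"])
E
```

```text
[0.60250331 0.19058598 0.16172658] [8.43403471e-04 4.51728068e-01 8.92155047e-01 6.42816575e-04] [ 0.30127329 -0.32538438 -0.7677078 ] 4.7167
```

View pics/w4.png

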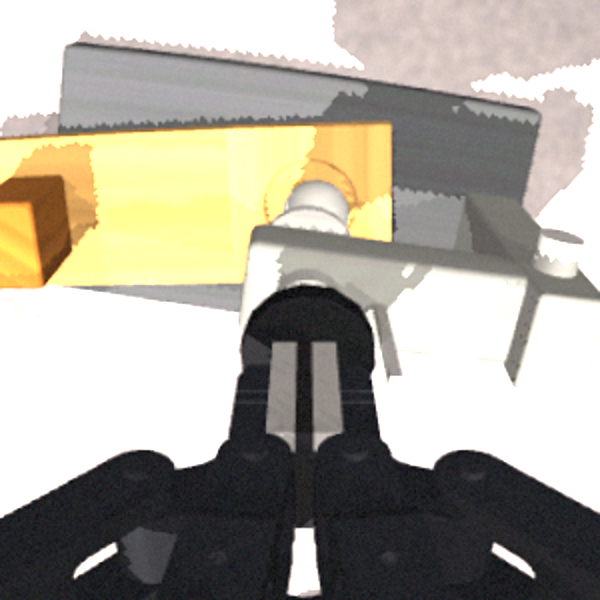

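The fingertips are centred on the button, and the ball sits in the pocket under the foot. Pressing now.

{"method": "move_arm", "body": {
  "rows": [
    [0,0,0.3,0,0,0,-1],
    [0,0,0.3,0,0,0,-1],
    [0,0,0.3,0,0,0,-1],
    [0,0,0.2,0,0,0,-1],
    [0,0,0.2,0,0,0,-1],
    [0,0,0.2,0,0,0,-1],
    [0,0,0.2,0,0,0,-1],
    [0,0,0.2,0,0,0,-1],
    [0,0,0.2,0,0,0,-1],
    [0,0,0.2,0,0,0,-1],
    [0,0,0.1,0,0,0,-1],
    [0,0,0,0,0,0,-1],
    [0,0,0,0,0,0,-1]
  ]
}}

```text
time: 5.8
tool_pos: [0.6022, 0.1908, 0.1366]
tool_rot: [0.0, 0.452, 0.892, 0.0]
contact_force: [2.3, 1.0, 4.0]
gripper_width: 0.003
grasp_force: 1.8
```

{"method": "move_arm", "body": {
  "rows": [
    [0,0,0.1,0,0,0,-1],
    [0,0,0.1,0,0,0,-1],
    [0,0,0,0,0,0,-1],
    [0,0,0,0,0,0,-1]
  ]
}}

```text
time: 6.13
tool_pos: [0.602, 0.1908, 0.1344]
tool_rot: [0.0, 0.452, 0.892, 0.0]
contact_force: [2.9, 1.1, 3.8]
gripper_width: -0.002
grasp_force: 2.0
```

{"method": "move_arm", "body": {
  "rows": [
    [0,0,0.1,0,0,0,-1],
    [0,0,0.1,0,0,0,-1],
    [0,0,0,0,0,0,-1],
    [0,0,0,0,0,0,-1]
  ]
}}

```text
time: 6.47
tool_pos: [0.6019, 0.1907, 0.1323]
tool_rot: [0.0, 0.452, 0.892, 0.0]
contact_force: [2.5, 1.0, 4.3]
gripper_width: -0.001
grasp_force: 2.1
```

{"method": "move_arm", "body": {
  "rows": [
    [0,0,0.05,0,0,0,-1],
    [0,0,0,0,0,0,-1],
    [0,0,0,0,0,0,-1]
  ]
}}

```text
time: 6.72
tool_pos: [0.6019, 0.1907, 0.1319]
tool_rot: [0.0, 0.452, 0.892, 0.0]
contact_force: [2.3, 0.0, 4.4]
gripper_width: 0.0
grasp_force: 2.3
```

{"method": "move_arm", "body": {
  "rows": [
    [0,0,0.05,0,0,0,-1],
    [0,0,0,0,0,0,-1],
    [0,0,0,0,0,0,-1]
  ]
}}

```text
time: 6.97
tool_pos: [0.6019, 0.1908, 0.1317]
tool_rot: [0.0, 0.452, 0.892, 0.0]
contact_force: [0.4, 0.1, 6.4]
gripper_width: 0.002
grasp_force: 2.9
```

{"method": "move_arm", "body": {
  "rows": [
    [0,0,0.05,0,0,0,-1],
    [0,0,0,0,0,0,-1],
    [0,0,0,0,0,0,-1]
  ]
}}

```text
time: 7.22
tool_pos: [0.6019, 0.1908, 0.1315]
tool_rot: [0.0, 0.452, 0.892, 0.0]
contact_force: [1.1, 0.6, 7.1]
gripper_width: -0.004
grasp_force: 3.7
```

{"method": "move_arm", "body": {
  "rows": [
    [0,0,0.05,0,0,0,-1],
    [0,0,0.05,0,0,0,-1],
    [0,0,0,0,0,0,-1],
    [0,0,0,0,0,0,-1],
    [0,0,0,0,0,0,-1],
    [0,0,0,0,0,0,-1],
    [0,0,0,0,0,0,-1],
    [0,0,0,0,0,0,-1]
  ]
}}

```text
time: 7.88
tool_pos: [0.602, 0.1908, 0.1314]
tool_rot: [0.0, 0.452, 0.892, 0.0]
contact_force: [-0.8, -0.9, 9.7]
gripper_width: 0.002
grasp_force: 5.2
```

{"method": "move_arm", "body": {
  "rows": [
    [0,0,0.05,0,0,0,-1],
    [0,0,0,0,0,0,-1],
    [0,0,0,0,0,0,-1],
    [0,0,0,0,0,0,-1],
    [0,0,0,0,0,0,-1],
    [0,0,0,0,0,0,-1],
    [0,0,0,0,0,0,-1],
    [0,0,0,0,0,0,-1],
    [0,0,0,0,0,0,-1]
  ]
}}

```text
time: 8.63
tool_pos: [0.602, 0.1908, 0.1313]
tool_rot: [0.0, 0.452, 0.892, -0.0]
contact_force: [-2.1, -0.4, 12.1]
gripper_width: -0.002
grasp_force: 6.1
```

{"method": "move_arm", "body": {
  "rows": [
    [0,0,-0.1,0,0,0,-1],
    [0,0,-0.2,0,0,0,-1],
    [0,0,-0.3,0,0,0,-1],
    [0,0,-0.3,0,0,0,-1],
    [0,0,-0.3,0,0,0,-1],
    [0,0,-0.3,0,0,0,-1],
    [0,0,-0.3,0,0,0,-1],
    [0,0,-0.3,0,0,0,-1],
    [0,0,-0.3,0,0,0,-1],
    [0,0,-0.3,0,0,0,-1],
    [0,0,-0.5,0,0,0,-1],
    [0,0,-1.0,0,0,0,-1],
    [0,0,-1,0,0,0,-1],
    [0,0,0,0,0,0,-1]
  ]
}}

```text
time: 9.8
tool_pos: [0.6031, 0.191, 0.1845]
tool_rot: [0.002, 0.452, 0.892, 0.001]
contact_force: [0.9, 0.9, -0.1]
gripper_width: -0.005
grasp_force: 0.0
```

{"method": "move_arm", "body": {
  "rows": [
    [0,-2.0,0,0,0,-0.9,-1],
    [0,-2.4,0,0,0,0,-1],
    [0,-2.4,0,0,0,0,1],
    [0,-2.2,0,0,0,0,1],
    [0,-1.4,0,0,0,0,1],
    [0,0,1.5,0,0,0,1],
    [0,0,2,0,0,0,1],
    [0,0,1.5,0,0,0,1],
    [0,0,1,0,0,0,1],
    [0,0,0,0,0,0,1],
    [0,0,0,0,0,0,1],
    [0,0,0,0,0,0,1]
  ]
}}

```text
time: 10.8
tool_pos: [0.5196, 0.1283, 0.1224]
tool_rot: [0.001, 0.444, 0.896, 0.0]
contact_force: [0.3, 0.1, 0.8]
gripper_width: 0.997
grasp_force: 0.0
```

```bash
python3 - <<'E'
from h import *
import pickle
w=manip.grab_frame("wrist"); pickle.dump(w,open("w5.pkl","wb"));i=w["img"][100:400,160:560]
cv2.imwrite("pics/w5.png",cv2.convertScaleAbs(cv2.resize(i,(800,600)),alpha=1.3))
s=manip.state(); print(s["tool_pos"],s["tool_rot"],s["contact_force"], s["time"],s["gripper_width"])
E
```

```text
[0.51974493 0.128245   0.1227265 ] [9.43269059e-04 4.44520136e-01 8.95768155e-01 6.08937363e-04] [-0.13637425  0.308485   -0.28744628] 10.85 0.9991058147721948
```

View pics/w5.png

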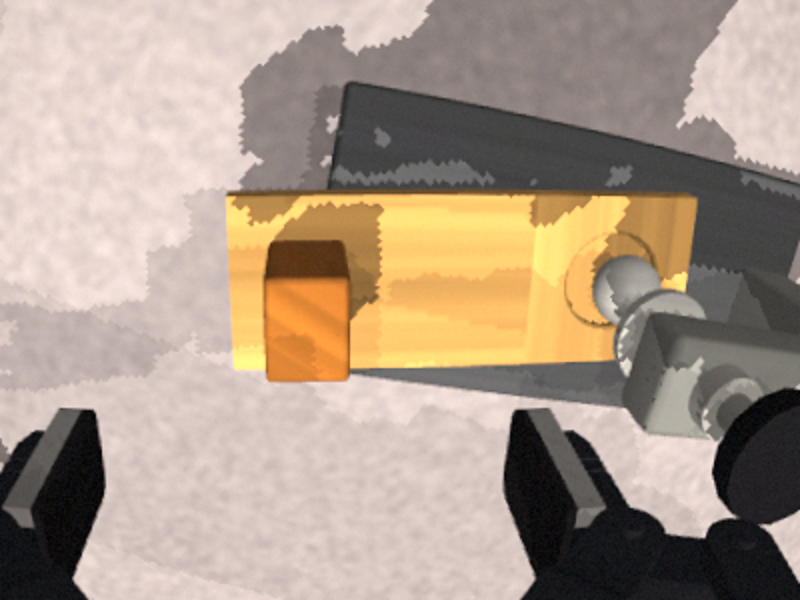

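The ball is in the pocket and the foot is up. The grip's top face spans crop (265,278) to (349,381).

```bash
python3 - <<'E'
from h import *
import pickle
w=pickle.load(open("w5.pkl","rb"))
p=lambda x,y,z:fplane(w,160+x/2-.25,100+y/2-.25,z)
G=np.array([p(x,y,.058) for x,y in((265,278),(349,278),(349,380),(266,381))])
print(G.mean(0)); e=[G[(i+1)%4]-G[i] for i in range(4)]; print([np.linalg.norm(a)*1e3 for a in e],[np.degrees(np.arctan2(a[1],a[0])) for a in e])
C=np.array([p(x,y,.020) for x,y in((228,195),(696,196),(234,370))]); print(C)
for k in(1,):
    d=C[1]-C[0]; print("edge",np.degrees(np.arctan2(d[1],d[0])),np.linalg.norm(d)); a=np.arctan2(d[1],d[0]); ux=np.array([np.cos(a),np.sin(a)]);uy=np.array([-ux[1],ux[0]])
    print("grip from corners",C[0][:2]+ux*.025-uy*.030,C[1][:2]-ux*.135-uy*.030)
s=manip.state(); q=s["tool_rot"]; a=2*np.arctan2(q[2],q[1]); x=np.array([np.cos(a),np.sin(a)]); y=np.array([x[1],-x[0]]); d=G.mean(0)[:2]-s["tool_pos"][:2]
print("tool y ang",np.degrees(a)-90,"shift",d@x,d@y)
E
```

```text
[0.51927109 0.12972429 0.058     ]
[np.float64(22.579826802011926), np.float64(30.792162707593647), np.float64(23.60360415590379), np.float64(31.092328763941154)] [np.float64(37.1768104479793), np.float64(-51.50668142793722), np.float64(-142.07866686038318), np.float64(126.5975779654677)]
[[0.48177183 0.13836388 0.02      ]
 [0.60681611 0.23578527 0.02      ]
 [0.51847476 0.08994323 0.02      ]]
edge 37.92198258705795 0.1585149829530592
grip from corners [0.51993067 0.13006313] [0.51875922 0.12915045]
tool y ang 37.214681506644965 shift 0.0014646506532269966 0.0005173338371246288
```

{"method": "move_arm", "body": {
  "rows": [
    [0.15,0.05,1,0,0,-0.4,1],
    [0,0,1.5,0,0,0,1],
    [0,0,1.5,0,0,0,1],
    [0,0,1.5,0,0,0,1],
    [0,0,1.0,0,0,0,1],
    [0,0,0.7,0,0,0,1],
    [0,0,0.5,0,0,0,1],
    [0,0,0.2,0,0,0,0.6],
    [0,0,0,0,0,0,0.3],
    [0,0,0,0,0,0,0],
    [0,0,0,0,0,0,-0.2],
    [0,0,0,0,0,0,-0.3],
    [0,0,0,0,0,0,-0.3]
  ]
}}

```text
time: 11.93
tool_pos: [0.5187, 0.1296, 0.0429]
tool_rot: [0.0, 0.441, 0.897, 0.0]
contact_force: [-0.3, 0.1, 0.4]
gripper_width: 0.352
grasp_force: 0.0
```

{"method": "move_arm", "body": {
  "rows": [
    [0,0,0,0,0,0,-0.36],
    [0,0,0,0,0,0,-0.4],
    [0,0,0,0,0,0,-0.44],
    [0,0,0,0,0,0,-0.48],
    [0,0,0,0,0,0,-0.55],
    [0,0,0,0,0,0,-1],
    [0,0,0,0,0,0,-1],
    [0,0,0,0,0,0,-1]
  ]
}}

```text
time: 12.6
tool_pos: [0.5187, 0.1297, 0.0428]
tool_rot: [0.0, 0.441, 0.897, 0.0]
contact_force: [-0.5, 0.9, 4.3]
gripper_width: 0.269
grasp_force: 58.8
```

{"method": "move_arm", "body": {
  "rows": [
    [0,0,-0.03,0,0,0,-1],
    [0,0,-0.06,0,0,0,-1],
    [0,0,-0.1,0,0,0,-1],
    [0,0,-0.12,0,0,0,-1],
    [0,0,-0.12,0,0,0,-1],
    [0,0,-0.12,0,0,0,-1],
    [0,0,-0.1,0,0,0,-1],
    [0,0,-0.06,0,0,0,-1],
    [0,0,-0.03,0,0,0,-1],
    [0,0,0,0,0,0,-1],
    [0,0,0,0,0,0,-1]
  ]
}}

```text
time: 13.52
tool_pos: [0.5183, 0.1296, 0.0497]
tool_rot: [-0.0, 0.441, 0.897, -0.0]
contact_force: [-0.5, -0.0, -2.2]
gripper_width: 0.275
grasp_force: 58.8
```

```bash
python3 - <<'E'
from h import *
import pickle
w=manip.grab_frame("wrist"); pickle.dump(w,open("w6.pkl","wb"));i=w["img"][60:360,200:600]
cv2.imwrite("pics/w6.png",cv2.convertScaleAbs(cv2.resize(i,(800,600)),alpha=1.3))
s=manip.state(); print(s["tool_pos"],s["tool_rot"],s["contact_force"],s["ft_torque"], s["time"],s["gripper_width"])
E
```

```text
[0.51823648 0.12958066 0.04968431] [-3.85333839e-05  4.41407507e-01  8.97306753e-01 -3.67951929e-05] [-0.75146999  0.31629039 -1.57111458] [-0.01662256  0.07223961 -0.02836881] 13.5667 0.27211846446024335
```

View pics/w6.png

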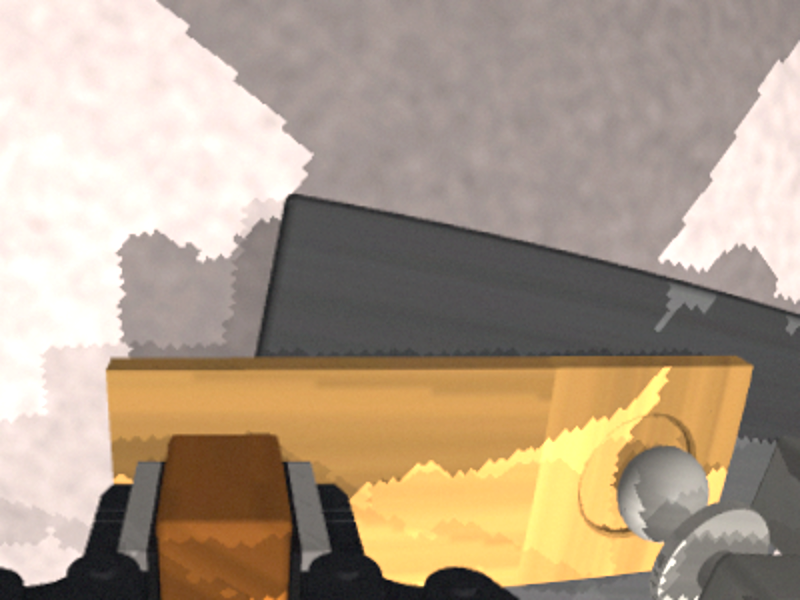

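The tray is lifted level with the ball in its pocket at crop (663,490), and the foot is clear. Next I slide it out of the gauge's front.

{"method": "move_arm", "body": {
  "rows": [
    [0,-0.06,0,0,0,0,-1],
    [0,-0.14,0,0,0,0,-1],
    [0,-0.22,0,0,0,0,-1],
    [0,-0.3,0,0,0,0,-1],
    [0,-0.38,0,0,0,0,-1],
    [0,-0.45,0,0,0,0,-1],
    [0,-0.5,0,0,0,0,-1],
    [0,-0.5,0,0,0,0,-1],
    [0,-0.5,0,0,0,0,-1],
    [0,-0.5,0,0,0,0,-1],
    [0,-0.5,0,0,0,0,-1],
    [0,-0.5,0,0,0,0,-1],
    [0,-0.5,0,0,0,0,-1],
    [0,-0.5,0,0,0,0,-1],
    [0,-0.5,0,0,0,0,-1],
    [0,-0.5,0,0,0,0,-1],
    [0,-0.5,0,0,0,0,-1],
    [0,-0.5,0,0,0,0,-1],
    [0,-0.5,0,0,0,0,-1],
    [0,-0.5,0,0,0,0,-1]
  ]
}}

```text
time: 15.23
tool_pos: [0.4502, 0.0771, 0.0497]
tool_rot: [0.0, 0.441, 0.897, 0.0]
contact_force: [-0.6, 1.1, -1.9]
gripper_width: 0.271
grasp_force: 58.8
```

{"method": "move_arm", "body": {
  "rows": [
    [0,-0.5,0,0,0,0,-1],
    [0,-0.5,-0.05,0,0,0,-1],
    [0,-0.45,-0.12,0,0,0,-1],
    [0,-0.38,-0.2,0,0,0,-1],
    [0,-0.3,-0.28,0,0,0,-1],
    [0,-0.22,-0.36,0,0,0,-1],
    [0,-0.14,-0.44,0,0,0,-1],
    [0,-0.06,-0.5,0,0,0,-1],
    [0,0,-0.5,0,0,0,-1],
    [0,0,-0.5,0,0,0,-1],
    [0,0,-0.5,0,0,0,-1],
    [0,0,-0.5,0,0,0,-1],
    [0,0,-0.5,0,0,0,-1],
    [0,0,-0.5,0,0,0,-1],
    [0,0,-0.5,0,0,0,-1],
    [0,0,-0.5,0,0,0,-1],
    [0,0,-0.5,0,0,0,-1],
    [0,0,-0.36,0,0,0,-1],
    [0,0,-0.2,0,0,0,-1],
    [0,0,-0.08,0,0,0,-1]
  ]
}}

```text
time: 16.9
tool_pos: [0.4306, 0.0618, 0.1211]
tool_rot: [0.0, 0.441, 0.897, 0.0]
contact_force: [-0.1, 0.3, -1.6]
gripper_width: 0.268
grasp_force: 58.8
```

{"method": "move_arm", "body": {
  "rows": [
    [0,0,0,0,0,0,-1],
    [0,0,0,0,0,0,-1]
  ]
}}

```text
time: 17.07
tool_pos: [0.4301, 0.0619, 0.1203]
tool_rot: [-0.0, 0.441, 0.897, -0.0]
contact_force: [0.0, -0.4, -2.1]
gripper_width: 0.271
grasp_force: 58.8
```

{"method": "move_arm", "body": {
  "rows": [
    [-0.09,-0.04,0,0,0,0,-1],
    [-0.18,-0.08,0,0,0,0,-1],
    [-0.28,-0.12,0,0,0,0,-1],
    [-0.37,-0.16,-0.05,0,0,0,-1],
    [-0.46,-0.2,-0.05,0,0,0,-1],
    [-0.55,-0.24,-0.1,0,0,0,-1],
    [-0.6,-0.26,-0.1,0,0,0,-1],
    [-0.6,-0.26,-0.1,0,0,0,-1],
    [-0.6,-0.26,-0.1,0,0,0,-1],
    [-0.6,-0.26,-0.1,0,0,0,-1],
    [-0.6,-0.26,-0.1,0,0,0,-1],
    [-0.6,-0.26,-0.1,0,0,0,-1],
    [-0.6,-0.26,-0.1,0,0,0,-1],
    [-0.6,-0.26,-0.05,0,0,0,-1],
    [-0.6,-0.26,-0.05,0,0,0,-1],
    [-0.6,-0.26,0,0,0,0,-1],
    [-0.6,-0.26,0,0,0,0,-1],
    [-0.6,-0.26,0,0,0,0,-1],
    [-0.6,-0.26,0,0,0,0,-1],
    [-0.6,-0.26,0,0,0,0,-1]
  ]
}}

```text
time: 18.73
tool_pos: [0.458, -0.048, 0.1305]
tool_rot: [-0.0, 0.441, 0.897, -0.0]
contact_force: [0.1, -0.0, -2.2]
gripper_width: 0.272
grasp_force: 58.8
```

{"method": "move_arm", "body": {
  "rows": [
    [-0.6,-0.26,0,0,0,0,-1],
    [-0.6,-0.26,0,0,0,0,-1],
    [-0.6,-0.26,0,0,0,0,-1],
    [-0.6,-0.26,0,0,0,0,-1],
    [-0.6,-0.26,0,0,0,0,-1],
    [-0.6,-0.26,0,0,0,0,-1],
    [-0.6,-0.26,0,0,0,0,-1],
    [-0.6,-0.26,0,0,0,0,-1],
    [-0.6,-0.26,0,0,0,0,-1],
    [-0.6,-0.26,0,0,0,0,-1],
    [-0.6,-0.26,0,0,0,0,-1],
    [-0.6,-0.26,0,0,0,0,-1],
    [-0.6,-0.26,0,0,0,0,-1],
    [-0.6,-0.26,0,0,0,0,-1],
    [-0.55,-0.24,0,0,0,0,-1],
    [-0.46,-0.2,0,0,0,0,-1],
    [-0.37,-0.16,0,0,0,0,-1],
    [-0.28,-0.12,0,0,0,0,-1],
    [-0.18,-0.08,0,0,0,0,-1],
    [-0.09,-0.04,0,0,0,0,-1]
  ]
}}

```text
time: 20.4
tool_pos: [0.4855, -0.1567, 0.1306]
tool_rot: [-0.0, 0.441, 0.897, 0.0]
contact_force: [0.2, -0.9, -1.5]
gripper_width: 0.274
grasp_force: 58.8
```

{"method": "move_arm", "body": {
  "rows": [
    [0,0,0,0,0,0,-1],
    [0,0,0,0,0,0,-1],
    [0,0,0,0,0,0,-1],
    [0,0,0,0,0,0,-1]
  ]
}}

```text
time: 20.73
tool_pos: [0.4854, -0.1563, 0.1306]
tool_rot: [-0.0, 0.441, 0.897, 0.0]
contact_force: [0.5, 0.3, -2.5]
gripper_width: 0.271
grasp_force: 58.8
```

```bash
python3 - <<'E'
from h import *
import pickle
w=manip.grab_frame("wrist"); t=manip.grab_frame("top"); pickle.dump((w,t),open("w7.pkl","wb"));i=w["img"][100:400,240:640]
cv2.imwrite("pics/w7.png",cv2.convertScaleAbs(cv2.resize(i,(800,600)),alpha=1.3))
s=manip.state(); print(s["tool_pos"],s["tool_rot"],s["contact_force"], s["time"],s["gripper_width"])
E
```

```text
[ 0.4854499  -0.15635284  0.13061425] [ 1.81251775e-05  4.41293704e-01  8.97362728e-01 -4.94601047e-06] [-1.31608122  0.95656815 -2.08211122] 20.8333 0.27832260744398457
```

View pics/w7.png

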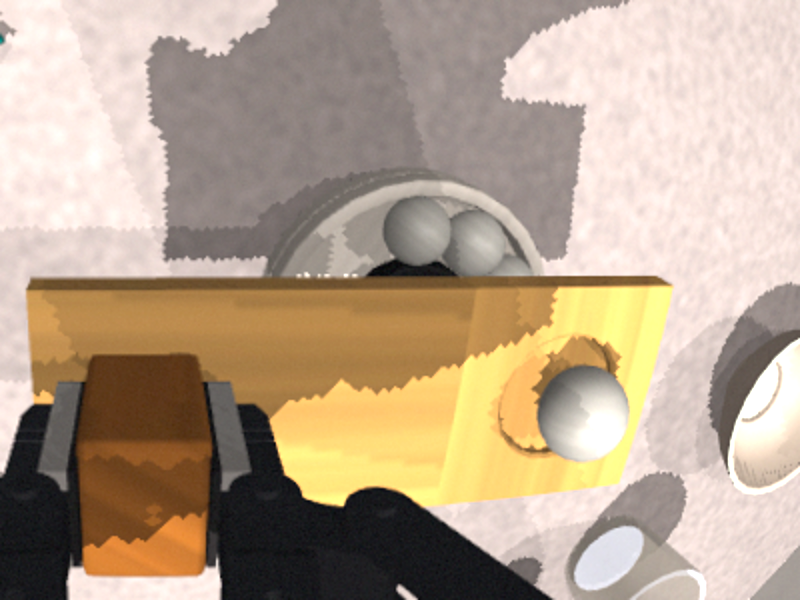

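The ball is at crop (583,413) inside the pocket ring, whose centre is about (560,396). The baren's rim arc peaks near (425,180). I'll compute the remaining shift.

```bash
python3 - <<'E'
from h import *
import pickle
from scipy.optimize import least_squares
w,t=pickle.load(open("w7.pkl","rb"))
p=lambda x,y,z:fplane(w,240+x/2-.25,100+y/2-.25,z)
print("pocket px",p(560,396,.108), "ball",p(583,413,.117))
C=[p(x,y,.108) for x,y in((28,291),(671,287))]; d=C[1]-C[0]; a=np.arctan2(d[1],d[0]);u=np.array([np.cos(a),np.sin(a)]);v=np.array([u[1],-u[0]])
print("tray ang",np.degrees(a),np.linalg.norm(d),"pocket from corners",C[0][:2]+u*.13+v*.03,C[1][:2]-u*.03+v*.03)
P=np.array([p(x,y,.022)[:2] for x,y in((345,195),(370,187),(400,180),(425,179),(450,183),(475,193),(500,210),(520,230),(535,252))])
print("baren w7",least_squares(lambda q:np.hypot(P[:,0]-q[0],P[:,1]-q[1])-.056,[.574,-.111]).x)
# top view: pocket/tray corner visibility and tray level check via wood mask
F=pickle.load(open("f0.pkl","rb"))["top"]
hsv=cv2.cvtColor(t["img"],cv2.COLOR_BGR2HSV)
g=cv2.cvtColor(F["img"],cv2.COLOR_BGR2GRAY)[200:268,367:435]
c=cv2.HoughCircles(cv2.resize(g,None,fx=6,fy=6,interpolation=cv2.INTER_CUBIC),cv2.HOUGH_GRADIENT,1,200,param1=80,param2=20,minRadius=105,maxRadius=160)
print("top hough",c, [onplane(F,367+x/6-.4,200+y/6-.4,.022) for x,y,r in (c[0] if c is not None else [])])
E
```

```text
pocket px [ 0.5682697  -0.09260736  0.108     ] ball [ 0.56993789 -0.0915082   0.117     ]
tray ang 37.656447280106434 0.1584645729087903 pocket from corners [ 0.5694304  -0.09304906] [ 0.56821482 -0.09398709]
baren w7 [ 0.57095939 -0.11531833]
top hough None []
```

{"method": "move_arm", "body": {
  "rows": [
    [-0.1,-0.04,0,0,0,0,-1],
    [-0.2,-0.08,0,0,0,0,-1],
    [-0.3,-0.12,0,0,0,0,-1],
    [-0.3,-0.13,0,0,0,0,-1],
    [-0.3,-0.13,0,0,0,0,-1],
    [-0.3,-0.12,0,0,0,0,-1],
    [-0.2,-0.08,0,0,0,0,-1],
    [-0.1,-0.04,0,0,0,0,-1],
    [0,0,0,0,0,0,-1],
    [0,0,0,0,0,0,-1],
    [0,0,0,0,0,0,-1],
    [0,0,0,0,0,0,-1],
    [0,0,0,0,0,0,-1],
    [0,0,0,0,0,0,-1],
    [0,0,0,0,0,0,-1],
    [0,0,0,0,0,0,-1]
  ]
}}

```text
time: 22.17
tool_pos: [0.4906, -0.1752, 0.1306]
tool_rot: [0.0, 0.441, 0.897, 0.0]
contact_force: [1.2, -0.6, -2.0]
gripper_width: 0.273
grasp_force: 58.8
```

```bash
python3 - <<'E'
from h import *
w=manip.grab_frame("wrist"); s=manip.grab_frame("scene")
a=cv2.resize(w["img"][140:360,420:640][:, :],(400,400)); b=cv2.resize(s["img"][160:280,200:320],(400,400),interpolation=cv2.INTER_CUBIC)
cv2.imwrite("pics/w8.png",cv2.convertScaleAbs(np.hstack([a,b]),alpha=1.3))
s=manip.state(); print(s["tool_pos"],s["tool_rot"],s["contact_force"],s["time"],np.abs(s["joint_vel"]).max())
E
```

```text
[ 0.49058389 -0.17525352  0.13061701] [2.69473125e-05 4.41391361e-01 8.97314697e-01 7.69989332e-06] [ 0.26777951 -0.62600238 -1.97765407] 22.2667 0.001816975729768508
```

View pics/w8.png

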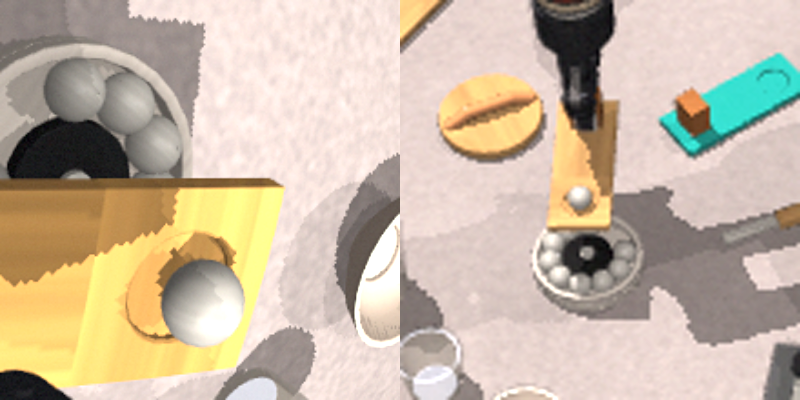

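The ball lies in the pocket over the still baren, whose hub is at wrist (462,236). I'll do one numeric check, then hand in.

```bash
python3 - <<'E'
from h import *
import pickle
w1=pickle.load(open("w1.pkl","rb"))
print("hub w1",fplane(w1,448+(616-400)/3.636-.4,180+215/3.636-.4,.03))
w=manip.grab_frame("wrist")
print("hub now",fplane(w,462.3,237,.03))
s=manip.grab_frame("scene"); print("hub scene",onplane(s,200+188*.3-.4,160+254*.3-.4,.03))
q=manip.state()["tool_pos"]; print("pocket est",q[:2]+[.0830,.0637], "w", fplane(w,420+183*.55,140+286*.55,.108))
E
```

```text
hub w1 [ 0.57139557 -0.11184773  0.03      ]
hub now [ 0.56784034 -0.10917556  0.03      ]
hub scene [ 0.57699444 -0.10556909  0.03      ]
pocket est [ 0.57360078 -0.11158148] w [ 0.57373479 -0.11109129  0.108     ]
```

```bash
python3 -c "
from plant import manip
print(manip.job_done())"
```

```text
the job is handed in; nothing more can be done
None
```

I gauged the ball (total button force about 12 N, then the foot sprang up), drew the tray out level with the ball still in its pocket, and handed in at about 22 s, holding it still with its underside at about 10 cm and its pocket over the open baren; my baren-centre estimates scatter by several mm.

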